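# Shut off the bench gas at the end of the day

### The arm

A 7-joint arm with a two-finger parallel gripper is mounted at the origin on the work surface. World frame = base frame: x ahead of the robot, y to its left, z up, the work surface at z = 0. Lengths are in m, angles in rad, forces in N, time in s.
With the tool pointing down it reaches from about 0.425 to 0.925 m from the base axis. Payload 6.8 kg.
Tool frame: the origin (TCP) lies on the centre line of the jaws, within the pads' length; the fingertips stand 11 mm ahead of it and the grasp point (between the pads) lies 8 mm behind it; z points along the fingers, y is the direction in which the jaws open and shut (so a half turn about z gives the same grasp; the last joint's range is limited). The gripper opens to 85 mm and grips with 20 to 120 N. Pads are 22 mm wide; open, the fingers measure 114 mm over their backs; the gripper's body (76 mm by 85 mm) begins 54 mm behind the grasp point. The pads swing forward as they close: fully open they stand 13 mm farther back than shut.
Start: joints at [1.192, 0.477, 0.022, 1.555, -0.011, 1.109, -0.083], TCP at [0.181, -0.65, 0.242] pointing down, gripper open.
Joint ranges: [-2.96, 2.96], [-0.34, 2.1], [-1.41, 1.46], [0.24, 2.44], [-1.37, 4.51], [0.17, 1.92], [-2.96, 2.96]. Speed limits (rad/s): [2.39, 2.39, 3.14, 3.14, 3.14, 3.14, 3.14].

### API

Orientations are given as a rotation vector (axis times angle).
In Python, from bench import r gives the robot as it stands.
- The arm moves only by the tool send_rows, never from a script. Its argument "deltas" is a list of rows, each a list of 7 numbers: the opening, from 0 (shut) to 1 (fully open), then the shift along the tool's x, y, z as a fraction of full scale, then the turn, a rotation vector about the tool's x, y, z as a fraction of full scale. In form: [[hand, x, y, z, ax, ay, az], ...]. A call has 1 to 20 rows; each row is the pose to reach, as a shift and turn from the pose commanded when the call began, along the tool's axes at that moment, turning the shorter way round; what a row does not reach only later rows make up. Full scale, the value 1, is 150 mm for a shift and 180 degrees for a turn. A row lasts 1/12 s, in which the tool goes at most 41.7 mm and 7.16 degrees, less where a joint would pass 70% of its speed; a pose out of reach is approached as far as the arm can. A call with a number of a shift or a turn outside -1 to 1 is refused whole. A call with a gripper value outside its range is refused whole. The fingers move at their own pace and stop on an object; "squeeze" is the grip in N (left out, the last holds). Time passes only in rows, so rows that repeat a pose let the fingers close. It gives the time, the measured TCP pose, the force and the opening at its end, in the units of the state.
- r.get_obs(): the state, without advancing time (a new reading comes with each control period).
- r.grab_frame(name): name is "scene" or "top" or "wrist"; returns a dict with "pixels" (384x512x3 uint8, red, green, blue), "camera_matrix" (3x3 intrinsics, pixels), "rvec" (rotation vector, rad) and "tvec" (3), from world to camera coordinates, as OpenCV has them. Camera axes: x right, y down, z forward; pixel columns grow to the right and rows downward; lengths in m; the calibration is good to about 2 mm. A picture is of the moment at which its call begins. There is no depth.
- r.hand_in(): hands the job in, once; it reports no verdict.
The state is a dict: "clock": time; "joints": joint angles; "qvel": joint speeds; "tau": joint torques, N m; "tcp_pos": TCP position; "orientation": TCP orientation; "contact_force": force on the tool from outside, world axes, zero at the start; "moment": the same for the moment, N m; "grip_width": finger opening in m.
Only numpy, scipy, OpenCV 4.12 (cv2) and the standard library are available. Lean on these libraries where they do the work, as an engineer would, in place of code of your own. Each camera call takes 0.05 s, during which the arm holds its last target. There are 200 camera calls.

### The job

Two gas taps on the bench turrets have been left open: their levers lie along their hose nozzles, or part of the way, instead of square across them. Push each open lever round with a fingertip, without gripping it, until that tap is fully shut against its stop. The two other taps are already shut: leave them shut, and leave the burner, glassware and everything else where they stand.

Things in the scene. Friction and masses are not known exactly. Their poses are not given: they have to be found in the camera images.
- turret_a: fixed grey gas column, 36 mm thick on a 66 mm flange, 2 brass hose nozzles 80 mm up along its own +y (left) and -y (right), each ending 87 mm from its axis, 13 mm in radius at most. A black lever tops each nozzle's valve. Both turrets look alike; either may be the one on the left. Origin: centre of underside, z up, turned up to 20 deg in yaw
- lever_a_left (a joint): angle (rad) of the flat black lever over turret a's left (+y) nozzle, turning level about a vertical stem: 0 = shut, at its stop, square across the nozzle, pointing to the turret's +x; pi/2 = fully open, pointing outward along the nozzle. Shuts clockwise seen from above. Friction of 0.16 N m holds it where it is left; no spring
- lever_a_left_pivot (a point): axis of that lever's stem, 113.5 mm above the bench, 30 mm from the turret's axis along its +y. Under the lever: a bonnet 9 mm in radius round the stem, up to 103 mm; the nozzle and its valve, up to 93 mm; the turret's column, up to 100 mm. Nothing else is near that height but the levers
- lever_a_left_tip (a point): the outer end of that lever, 66 mm from the stem's axis, at mid-thickness. The lever is 67 mm long and 14 mm wide; its underside is 107 mm, its top 117 to 121 mm above the bench
- lever_a_right (a joint): angle (rad) of the flat black lever over turret a's right (-y) nozzle, turning level about a vertical stem: 0 = shut, at its stop, square across the nozzle, pointing to the turret's -x; pi/2 = fully open, pointing outward along the nozzle. Shuts clockwise seen from above. Friction of 0.16 N m holds it where it is left; no spring
- lever_a_right_pivot (a point): axis of that lever's stem, 113.5 mm above the bench, 30 mm from the turret's axis along its -y. Under the lever: a bonnet 9 mm in radius round the stem, up to 103 mm; the nozzle and its valve, up to 93 mm; the turret's column, up to 100 mm. Nothing else is near that height but the levers
- lever_a_right_tip (a point): the outer end of that lever, 66 mm from the stem's axis, at mid-thickness. The lever is 67 mm long and 14 mm wide; its underside is 107 mm, its top 117 to 121 mm above the bench
- turret_b: fixed grey gas column, 36 mm thick on a 66 mm flange, 2 brass hose nozzles 80 mm up along its own +y (left) and -y (right), each ending 87 mm from its axis, 13 mm in radius at most. A black lever tops each nozzle's valve. Both turrets look alike; either may be the one on the left. Origin: centre of underside, z up, turned up to 20 deg in yaw
- lever_b_left (a joint): angle (rad) of the flat black lever over turret b's left (+y) nozzle, turning level about a vertical stem: 0 = shut, at its stop, square across the nozzle, pointing to the turret's +x; pi/2 = fully open, pointing outward along the nozzle. Shuts clockwise seen from above. Friction of 0.16 N m holds it where it is left; no spring
- lever_b_left_pivot (a point): axis of that lever's stem, 113.5 mm above the bench, 30 mm from the turret's axis along its +y. Under the lever: a bonnet 9 mm in radius round the stem, up to 103 mm; the nozzle and its valve, up to 93 mm; the turret's column, up to 100 mm. Nothing else is near that height but the levers
- lever_b_left_tip (a point): the outer end of that lever, 66 mm from the stem's axis, at mid-thickness. The lever is 67 mm long and 14 mm wide; its underside is 107 mm, its top 117 to 121 mm above the bench
- lever_b_right (a joint): angle (rad) of the flat black lever over turret b's right (-y) nozzle, turning level about a vertical stem: 0 = shut, at its stop, square across the nozzle, pointing to the turret's -x; pi/2 = fully open, pointing outward along the nozzle. Shuts clockwise seen from above. Friction of 0.16 N m holds it where it is left; no spring
- lever_b_right_pivot (a point): axis of that lever's stem, 113.5 mm above the bench, 30 mm from the turret's axis along its -y. Under the lever: a bonnet 9 mm in radius round the stem, up to 103 mm; the nozzle and its valve, up to 93 mm; the turret's column, up to 100 mm. Nothing else is near that height but the levers
- lever_b_right_tip (a point): the outer end of that lever, 66 mm from the stem's axis, at mid-thickness. The lever is 67 mm long and 14 mm wide; its underside is 107 mm, its top 117 to 121 mm above the bench
- burner: loose Bunsen burner, 72 mm round foot, 128 mm tall; stands near turret a. Origin: centre of underside
- flask: loose conical glass flask, 64 mm wide, 104 mm tall; stands near turret b. Origin: centre of underside
- beaker: loose glass beaker, 68 mm wide, 90 mm tall. Origin: centre of underside
- mortar: loose white ceramic bowl, 94 mm wide, 55 mm tall. Origin: centre of underside
- reagent_1: loose glass bottle with blue cap, 72 mm wide, 150 mm tall. Origin: centre of underside
- reagent_2: the same kind of bottle as reagent_1
- rinse_bottle: loose white plastic bottle, 60 mm wide, 160 mm tall. Origin: centre of underside
- spatula: loose spatula with a wooden handle, 160 mm long, lying flat. Origin: below its middle

How it is judged:
At the end, for the whole second after the job is handed in: All four gas levers stand square across their nozzles, within 0.1 rad (6 degrees) of the shut stop, and at rest (value of joint each of lever_a_left, lever_a_right, lever_b_left, lever_b_right below 0.1 rad and velocity of joint lever_a_left between -0.05 and 0.05 rad/s and velocity of joint lever_a_right between -0.05 and 0.05 rad/s and velocity of joint lever_b_left between -0.05 and 0.05 rad/s and velocity of joint lever_b_right between -0.05 and 0.05 rad/s); the robot touches nothing.
It fails at once if a gas tap that was shut is turned open (value of joint any of lever_a_right, lever_b_left above 0.3 rad).
It fails at once if a lever is gripped: fingers press on both of its flanks at once ((contact force between the fingers and lever_a_left_c2 above 3 N and contact force between the fingers and lever_a_left_c3 above 3 N) or (contact force between the fingers and lever_a_right_c2 above 3 N and contact force between the fingers and lever_a_right_c3 above 3 N) or (contact force between the fingers and lever_b_left_c2 above 3 N and contact force between the fingers and lever_b_left_c3 above 3 N) or (contact force between the fingers and lever_b_right_c2 above 3 N and contact force between the fingers and lever_b_right_c3 above 3 N)).
It fails at once if glassware, burner or another loose thing is shifted or lifted by more than 30 mm (distance of any of burner, flask, beaker, mortar, reagent_1, reagent_2, rinse_bottle, spatula from where it was at the start of the episode above 0.03 m).
It fails at once if something standing is tipped more than 25 degrees (angle between any of burner, flask, beaker, mortar, reagent_1, reagent_2, rinse_bottle's own z axis and vertical above 0.44 rad).
It also fails if it takes over 50 s, if anything falls off the work surface, if the arm or the gripper's body presses on something with over 40 N, if the wrist force passes 120 N, or if a joint passes its speed limit or range.

## Working session

There is one attempt and no reset: what is moved stays moved. The work goes in short steps, Python scripts to look and compute and a tool call to move; the robot and the scene stay as the last step left them, time stands still between calls to the robot, and variables do not carry over. Pictures are saved under pics/ and viewed, about 8 in all and at most 12, crops included, and the job is handed in when it is done.

Besides the shell and the picture viewer there is one more tool, called after "Call:" as name([rows], argument=value, ...), one row to a line, values as JSON. send_rows: Moves the arm, as the interface text tells. Shift numbers are shares of 150 mm and turn numbers shares of 180 degrees, none past 1 either way. Its arguments: {"type":"object","properties":{"deltas":{"type":"array","items":{"type":"array","items":{"type":"number"}}},"squeeze":{"type":"number"}},"required":["deltas"]}

```bash
mkdir -p pics; cat > h.py <<'E'
import numpy as np,cv2
from bench import r
def grab(n,f):
    d=r.grab_frame(n); cv2.imwrite('pics/'+f+'.png',d['pixels'][:,:,::-1]); np.savez('pics/'+f+'.npz',**d); return d
def unproj(f,uv,z):
    d=np.load('pics/'+f+'.npz'); R=cv2.Rodrigues(d['rvec'])[0]; c=-R.T@d['tvec'].ravel()
    out=[]
    for u,v in uv:
        k=R.T@np.linalg.solve(d['camera_matrix'],[u,v,1.]); out.append(c+k*(z-c[2])/k[2])
    return np.array(out)
def proj(f,p):
    d=np.load('pics/'+f+'.npz'); return cv2.projectPoints(np.array(p,float),d['rvec'],d['tvec'],d['camera_matrix'],None)[0][:,0]
E
python3 - <<'E'
from h import *
for n in('top','scene'):
    d=grab(n,n+'0'); R=cv2.Rodrigues(d['rvec'])[0]; print(n,-R.T@d['tvec'].ravel(),d['camera_matrix'][0,0])
o=r.get_obs(); print(o['clock'],o['tcp_pos'],o['orientation'],o['contact_force'],o['grip_width'])
a=cv2.imread('pics/top0.png'); cv2.imwrite('pics/top0x.png',cv2.resize(a,(800,600),interpolation=cv2.INTER_CUBIC))
E
```

```text
top [0.39545929 0.01026544 1.39837685] 385.5625895489992
scene [1.34588212 0.18322643 1.17469516] 437.6761317344834
0.1 [ 0.18041474 -0.64991905  0.24140661] [-3.11124556e+00 -4.23895089e-01  5.41532182e-04] [-0.92177082 -0.64022953 -1.0973865 ] 0.08552062245395708
```

View pics/top0x.png

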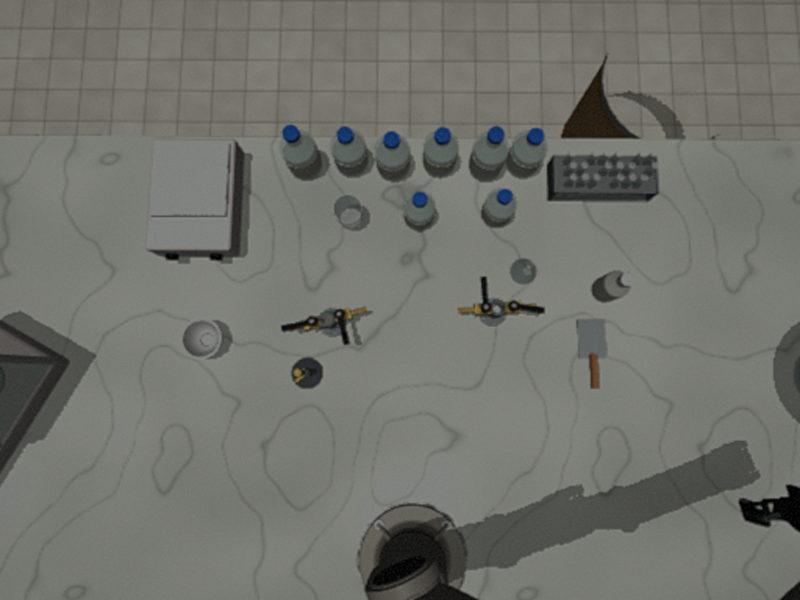

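View pics/scene0.png

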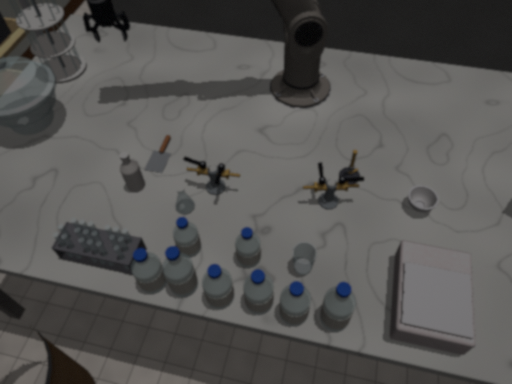

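Top view (800×600 px): turret a (by the burner) is at about (333,320). Its left lever points outward to (283,328), so it is open; its right lever points toward the robot and is shut. Turret b is at about (494,310). Its left lever points up and is shut; its right lever points outward to (543,310) and is open. Next I'll zoom in and measure.

```bash
python3 - <<'E'
from h import *
a=cv2.imread('pics/top0.png'); c=a[165:255,170:360]; cv2.imwrite('pics/c.png',cv2.resize(c,None,fx=4.2,fy=4.2,interpolation=cv2.INTER_CUBIC))
E
```

```text
(no output)
```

View pics/c.png

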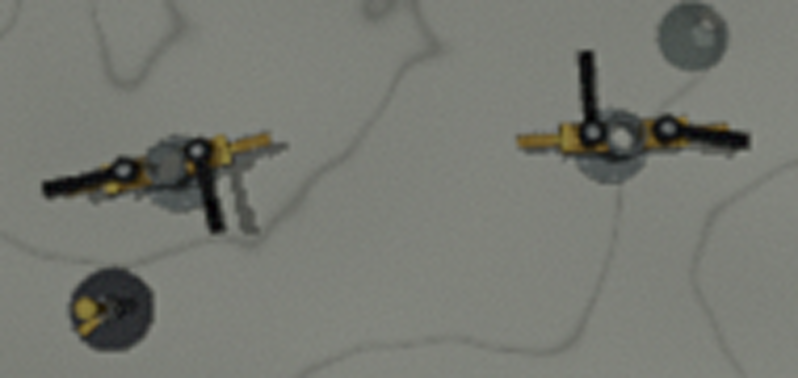

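```bash
python3 - <<'E'
from h import *
def U(p,z): return unproj('top0',[(170+(x+.5)/4.2-.5,165+(y+.5)/4.2-.5) for x,y in p],z)[:,:2]
P=U([(124,170),(198,150),(593,132),(667,128)],.121); T=U([(46,188),(217,230),(586,54),(746,141)],.119)
n=['aL','aR','bL','bR']
for k in range(2):
    d=P[2*k]-P[2*k+1]; yaw=np.arctan2(-d[0],d[1]); print('turret',(P[2*k]+P[2*k+1])/2,'sep',np.linalg.norm(d),'yaw',np.degrees(yaw))
    for i in(2*k,2*k+1):
        v=T[i]-P[i]; ang=np.degrees(np.arctan2(v[1],v[0])-yaw)-(180 if i%2 else 0)
        print(n[i],P[i],'tip',T[i],'len',np.linalg.norm(v),'joint deg',(ang+180)%360-180)
print('burner',U([(112,308)],.01),U([(85,308)],.128),'flask',U([(693,37)],.02),U([(703,33)],.104))
R=cv2.Rodrigues(r.get_obs()['orientation'])[0]; print(R.round(3))
E
```

```text
turret [0.51916912 0.18704291] sep 0.060352862101259196 yaw 15.505970815325618
aL [0.51110179 0.216121  ] tip [0.4967535 0.2776824] len 0.06321138468555791 joint deg 87.61389538339398
aR [0.52723645 0.15796483] tip [0.46419256 0.14192397] len 0.06505260604166288 joint deg -1.2305799708187806
turret [ 0.54466245 -0.18468499] sep 0.05895663193003411 yaw 3.356346064888791
bL [ 0.54293662 -0.15525724] tip [ 0.60599346 -0.15078332] len 0.06321535564298011 joint deg 0.702023588425817
bR [ 0.54638828 -0.21411274] tip [ 0.53649447 -0.27708218] len 0.06374196393416119 joint deg 77.71429724517782
burner [[0.40362096 0.24100399]] [[0.40284404 0.24235628]] flask [[ 0.63758504 -0.25595067]] [[ 0.62616171 -0.24792532]]
[[ 0.964  0.268 -0.001]
 [ 0.268 -0.964  0.002]
 [-0.    -0.002 -1.   ]]
```

Call:
send_rows([
  [0,0.2,-0.11,0,0,0,0],
  [0,0.4,-0.22,0,0,0,0],
  [0,0.6,-0.33,0,0,0,0],
  [0,0.81,-0.44,0,0,0,0],
  [0,0.81,-0.44,0,0,0,0],
])

```text
clock: 0.52
tcp_pos: [0.2876, -0.5481, 0.2419]
orientation: [-3.107, -0.44, -0.006]
contact_force: [0.9, 0.8, -0.5]
grip_width: 0.0254
```

Call:
send_rows([
  [0,0.2,-0.11,0,0,0,0],
  [0,0.4,-0.22,0,0,0,0],
  [0,0.6,-0.33,0,0,0,0],
  [0,0.81,-0.44,0,0,0,0],
  [0,0.81,-0.44,0,0,0,0],
])

```text
clock: 0.93
tcp_pos: [0.3863, -0.4515, 0.2421]
orientation: [-3.107, -0.441, -0.006]
contact_force: [1.0, 0.3, -0.2]
grip_width: 0.0
```

Call:
send_rows([
  [0,0.2,-0.11,0,0,0,0],
  [0,0.4,-0.22,0,0,0,0],
  [0,0.6,-0.33,0,0,0,0],
  [0,0.81,-0.44,0,0,0,0],
  [0,0.81,-0.44,0,0,0,0],
])

```text
clock: 1.35
tcp_pos: [0.485, -0.3548, 0.2421]
orientation: [-3.107, -0.441, -0.006]
contact_force: [0.3, 1.2, -0.1]
grip_width: 0.0002
```

Call:
send_rows([
  [0,0.2,-0.11,0,0,0,0.034],
  [0,0.4,-0.22,0,0,0,0.068],
  [0,0.6,-0.33,0,0,0,0.102],
  [0,0.81,-0.44,0,0,0,0.136],
  [0,0.81,-0.44,0,0,0,0.136],
  [0,0.81,-0.44,0,0,0,0.136],
])

```text
clock: 1.85
tcp_pos: [0.5797, -0.2634, 0.2417]
orientation: [-3.131, 0.236, 0.001]
contact_force: [-0.5, -0.1, 0.2]
grip_width: -0.0004
```

Call:
send_rows([
  [0,0,0,0.2,0,0,0],
  [0,0,0,0.4,0,0,0],
  [0,0,0,0.6,0,0,0],
  [0,0,0,0.75,0,0,0],
  [0,0,0,0.82,0,0,0],
  [0,0,0,0.82,0,0,0],
])

```text
clock: 2.35
tcp_pos: [0.5755, -0.267, 0.1165]
orientation: [-3.131, 0.247, 0.009]
contact_force: [-0.3, 0.7, 0.5]
grip_width: -0.0003
```

```bash
cat >> h.py <<'E'
def plan(P,base,sgn,qs,s=.048,off=.018):
    """rows for lever at pivot P; base = world angle of shut dir (deg); sgn: tool x = sgn*normal"""
    o=r.get_obs(); R=cv2.Rodrigues(o['orientation'])[0]; p=o['tcp_pos']
    print(o['clock'],p.round(4),o['contact_force'].round(1),'yaw',np.degrees(np.arctan2(R[1,0],R[0,0])))
    for q in qs:
        a=np.radians(base+q); d=np.array([np.cos(a),np.sin(a)]); n=np.array([-d[1],d[0]])
        xy=np.array(P)+s*d+off*n; x=sgn*n
        Rt=np.array([[x[0],x[1],0],[x[1],-x[0],0],[0,0,-1]]).T
        t=R.T@np.array([xy[0]-p[0],xy[1]-p[1],0])/.15; w=cv2.Rodrigues(R.T@Rt)[0].ravel()/np.pi
        print(q,xy.round(4),[0]+[float(v) for v in t.round(3)]+[0,0,float(round(w[2],3))])
E
python3 - <<'E'
from h import *
d=grab('scene','scene1'); cv2.imwrite('pics/s1.png',cv2.resize(d['pixels'][140:240,150:290,::-1],None,fx=5,fy=5,interpolation=cv2.INTER_CUBIC))
plan((.5464,-.2141),183.4,1,[78,73]+list(range(68,-1,-4))+[-2])
E
```

```text
2.4 [ 0.577  -0.2671  0.1186] [0.2 0.3 0.9] yaw -9.024877555220415
78 [ 0.557  -0.2643] [0, -0.134, 0.002, 0.0, 0, 0, -0.002]
73 [ 0.5526 -0.265 ] [0, -0.163, 0.011, 0.0, 0, 0, 0.025]
68 [ 0.5481 -0.2653] [0, -0.192, 0.018, 0.0, 0, 0, 0.053]
64 [ 0.5446 -0.2653] [0, -0.215, 0.022, 0.0, 0, 0, 0.075]
60 [ 0.541  -0.2651] [0, -0.239, 0.024, 0.001, 0, 0, 0.098]
56 [ 0.5375 -0.2646] [0, -0.263, 0.024, 0.001, 0, 0, 0.12]
52 [ 0.534  -0.2638] [0, -0.287, 0.023, 0.001, 0, 0, 0.142]
48 [ 0.5305 -0.2628] [0, -0.31, 0.02, 0.001, 0, 0, 0.164]
44 [ 0.5272 -0.2616] [0, -0.334, 0.016, 0.001, 0, 0, 0.187]
40 [ 0.5239 -0.2602] [0, -0.357, 0.01, 0.001, 0, 0, 0.209]
36 [ 0.5207 -0.2585] [0, -0.379, 0.002, 0.001, 0, 0, 0.231]
32 [ 0.5177 -0.2566] [0, -0.401, -0.008, 0.001, 0, 0, 0.253]
28 [ 0.5148 -0.2545] [0, -0.423, -0.018, 0.001, 0, 0, 0.275]
24 [ 0.5121 -0.2522] [0, -0.443, -0.031, 0.001, 0, 0, 0.298]
20 [ 0.5095 -0.2497] [0, -0.463, -0.044, 0.001, 0, 0, 0.32]
16 [ 0.5071 -0.247 ] [0, -0.481, -0.059, 0.001, 0, 0, 0.342]
12 [ 0.5049 -0.2442] [0, -0.499, -0.076, 0.001, 0, 0, 0.364]
8 [ 0.5029 -0.2412] [0, -0.515, -0.093, 0.001, 0, 0, 0.387]
4 [ 0.5011 -0.2381] [0, -0.53, -0.112, 0.001, 0, 0, 0.409]
0 [ 0.4996 -0.2349] [0, -0.543, -0.131, 0.001, 0, 0, 0.431]
-2 [ 0.4989 -0.2333] [0, -0.55, -0.141, 0.001, 0, 0, 0.442]
```

View pics/s1.png

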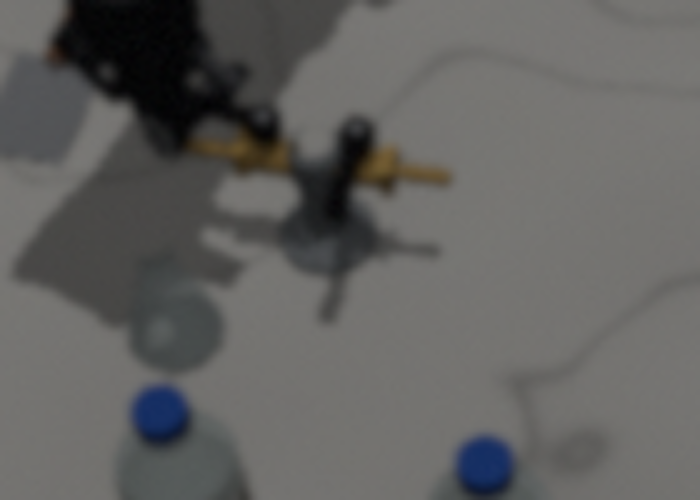

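The finger (dark, around (175,140)) sits on the far side of the open b-right lever, clear of the flask. I'll start the sweep.

Call:
send_rows([
  [0,-0.07,0,0,0,0,0],
  [0,-0.134,0.002,0,0,0,0],
  [0,-0.163,0.011,0,0,0,0.025],
  [0,-0.192,0.018,0,0,0,0.053],
  [0,-0.215,0.022,0,0,0,0.075],
  [0,-0.239,0.024,0,0,0,0.098],
  [0,-0.263,0.024,0,0,0,0.12],
  [0,-0.287,0.023,0,0,0,0.142],
  [0,-0.31,0.02,0,0,0,0.164],
  [0,-0.334,0.016,0,0,0,0.187],
  [0,-0.357,0.01,0,0,0,0.209],
])

```text
clock: 3.32
tcp_pos: [0.527, -0.2604, 0.1216]
orientation: [-2.883, 1.248, -0.01]
contact_force: [3.3, -0.5, -2.6]
grip_width: -0.0005
```

```bash
python3 - <<'E'
from h import *
plan((.5464,-.2141),183.4,1,list(range(36,-1,-4))+[-2,-3])
E
```

```text
3.3167 [ 0.527  -0.2604  0.1216] [ 3.3 -0.5 -2.6] yaw -46.80363866949842
36 [ 0.5207 -0.2585] [0, -0.038, 0.021, -0.0, 0, 0, 0.021]
32 [ 0.5177 -0.2566] [0, -0.061, 0.028, -0.0, 0, 0, 0.043]
28 [ 0.5148 -0.2545] [0, -0.084, 0.032, -0.001, 0, 0, 0.066]
24 [ 0.5121 -0.2522] [0, -0.108, 0.035, -0.001, 0, 0, 0.088]
20 [ 0.5095 -0.2497] [0, -0.132, 0.036, -0.001, 0, 0, 0.11]
16 [ 0.5071 -0.247 ] [0, -0.156, 0.035, -0.001, 0, 0, 0.132]
12 [ 0.5049 -0.2442] [0, -0.18, 0.033, -0.001, 0, 0, 0.154]
8 [ 0.5029 -0.2412] [0, -0.203, 0.029, -0.001, 0, 0, 0.177]
4 [ 0.5011 -0.2381] [0, -0.226, 0.024, -0.001, 0, 0, 0.199]
0 [ 0.4996 -0.2349] [0, -0.249, 0.017, -0.001, 0, 0, 0.221]
-2 [ 0.4989 -0.2333] [0, -0.26, 0.013, -0.002, 0, 0, 0.232]
-3 [ 0.4985 -0.2324] [0, -0.266, 0.011, -0.002, 0, 0, 0.238]
```

Call:
send_rows([
  [0,0,0,0,0,0,0],
  [0,0,0,0,0,0,0],
])

```text
clock: 3.48
tcp_pos: [0.5264, -0.26, 0.1212]
orientation: [-2.887, 1.239, -0.006]
contact_force: [2.0, -2.3, 1.9]
grip_width: 0.0001
```

```bash
python3 - <<'E'
from h import *
plan((.5464,-.2141),183.4,1,list(range(36,-1,-4))+[-2,-3])
E
```

```text
3.4833 [ 0.5264 -0.26    0.1212] [ 2.  -2.3  1.9] yaw -46.47282700899483
36 [ 0.5207 -0.2585] [0, -0.033, 0.02, -0.0, 0, 0, 0.023]
32 [ 0.5177 -0.2566] [0, -0.056, 0.026, -0.0, 0, 0, 0.045]
28 [ 0.5148 -0.2545] [0, -0.08, 0.031, -0.0, 0, 0, 0.067]
24 [ 0.5121 -0.2522] [0, -0.103, 0.033, -0.0, 0, 0, 0.09]
20 [ 0.5095 -0.2497] [0, -0.127, 0.034, -0.001, 0, 0, 0.112]
16 [ 0.5071 -0.247 ] [0, -0.151, 0.034, -0.001, 0, 0, 0.134]
12 [ 0.5049 -0.2442] [0, -0.175, 0.031, -0.001, 0, 0, 0.156]
8 [ 0.5029 -0.2412] [0, -0.198, 0.027, -0.001, 0, 0, 0.178]
4 [ 0.5011 -0.2381] [0, -0.222, 0.022, -0.001, 0, 0, 0.201]
0 [ 0.4996 -0.2349] [0, -0.244, 0.015, -0.001, 0, 0, 0.223]
-2 [ 0.4989 -0.2333] [0, -0.255, 0.01, -0.001, 0, 0, 0.234]
-3 [ 0.4985 -0.2324] [0, -0.261, 0.008, -0.001, 0, 0, 0.24]
```

Call:
send_rows([
  [0,-0.033,0.02,0.01,0,0,0.023],
  [0,-0.056,0.026,0.015,0,0,0.045],
  [0,-0.08,0.031,0.015,0,0,0.067],
  [0,-0.103,0.033,0.015,0,0,0.09],
  [0,-0.127,0.034,0.015,0,0,0.112],
  [0,-0.151,0.034,0.015,0,0,0.134],
  [0,-0.175,0.031,0.015,0,0,0.156],
  [0,-0.198,0.027,0.015,0,0,0.178],
  [0,-0.222,0.022,0.015,0,0,0.2],
  [0,-0.244,0.015,0.015,0,0,0.223],
  [0,-0.244,0.015,0.015,0,0,0.223],
])

```text
clock: 4.4
tcp_pos: [0.4994, -0.2355, 0.1184]
orientation: [-2.282, 2.159, -0.006]
contact_force: [2.1, -3.5, 0.6]
grip_width: 0.0
```

```bash
python3 - <<'E'
from h import *
plan((.5464,-.2141),183.4,1,[0,-2,-4])
d=grab('top','top2'); cv2.imwrite('pics/t2.png',cv2.resize(d['pixels'][165:255,170:360,::-1],None,fx=4.2,fy=4.2,interpolation=cv2.INTER_CUBIC))
E
```

```text
4.4 [ 0.4994 -0.2355  0.1184] [ 2.1 -3.5  0.6] yaw -86.82004758175141
0 [ 0.4996 -0.2349] [0, -0.004, -0.001, -0.0, 0, 0, -0.001]
-2 [ 0.4989 -0.2333] [0, -0.015, 0.003, -0.0, 0, 0, 0.01]
-4 [ 0.4982 -0.2316] [0, -0.027, 0.006, -0.0, 0, 0, 0.021]
```

View pics/t2.png

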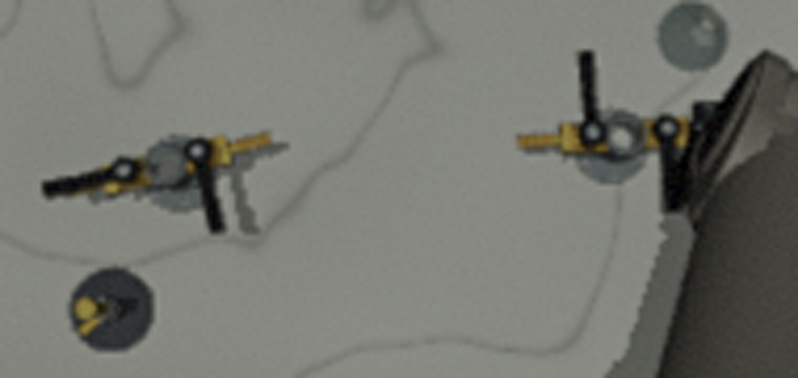

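b-right lever now runs from (667,128) to about (672,210), so it is close to shut. I'll push gently on until it seats at the stop.

Call:
send_rows([
  [0,-0.012,0,0,0,0,0.005],
  [0,-0.025,0.003,0,0,0,0.01],
  [0,-0.035,0.005,0,0,0,0.015],
  [0,-0.035,0.005,0,0,0,0.015],
])

```text
clock: 4.78
tcp_pos: [0.4987, -0.2349, 0.1187]
orientation: [2.229, -2.211, 0.015]
contact_force: [4.7, -14.7, -2.7]
grip_width: -0.0003
```

Call:
send_rows([
  [0,0.08,0,0,0,0,0],
  [0,0.18,0,0,0,0,0],
  [0,0.18,0,-0.1,0,0,0],
  [0,0.18,0,-0.3,0,0,0],
  [0,0.18,0,-0.55,0,0,0],
  [0,0.18,0,-0.82,0,0,0],
  [0,0.18,0,-0.82,0,0,-0.03],
  [0,0.18,0,-0.82,0,0,-0.065],
  [0,0.18,0,-0.82,0,0,-0.1],
  [0,0.18,0,-0.82,0,0,-0.135],
  [0,0.18,0,-0.82,0,0,-0.17],
  [0,0.18,0,-0.82,0,0,-0.205],
  [0,0.18,0,-0.82,0,0,-0.24],
  [0,0.18,0,-0.82,0,0,-0.275],
  [0,0.18,0,-0.82,0,0,-0.31],
  [0,0.18,0,-0.82,0,0,-0.345],
  [0,0.18,0,-0.82,0,0,-0.38],
  [0,0.18,0,-0.82,0,0,-0.415],
  [0,0.18,0,-0.82,0,0,-0.415],
])

```text
clock: 6.37
tcp_pos: [0.4966, -0.2556, 0.2398]
orientation: [-3.116, 0.394, 0.003]
contact_force: [0.1, -0.3, 0.2]
grip_width: -0.0002
```

```bash
python3 - <<'E'
from h import *
plan((.5111,.2161),15.5,-1,[87.6],off=.038)
E
```

```text
6.3667 [ 0.4966 -0.2556  0.2398] [ 0.1 -0.3  0.2] yaw -14.402587290393171
87.6 [0.4632 0.2542] [0, -1.061, -3.237, 0.005, 0, 0, -0.153]
```

Call:
send_rows([
  [0,-0.06,-0.2,0,0,0,0],
  [0,-0.13,-0.4,0,0,0,0],
  [0,-0.2,-0.6,0,0,0,0],
  [0,-0.265,-0.81,0,0,0,0],
  [0,-0.265,-0.81,0,0,0,0],
])

```text
clock: 6.78
tcp_pos: [0.4894, -0.1211, 0.2399]
orientation: [-3.114, 0.392, 0.004]
contact_force: [0.2, 0.9, -0.0]
grip_width: 0.0001
```

Call:
send_rows([
  [0,-0.06,-0.2,0,0,0,0],
  [0,-0.13,-0.4,0,0,0,0],
  [0,-0.2,-0.6,0,0,0,0],
  [0,-0.265,-0.81,0,0,0,0],
  [0,-0.265,-0.81,0,0,0,0],
])

```text
clock: 7.2
tcp_pos: [0.4816, 0.0061, 0.2402]
orientation: [-3.114, 0.391, 0.002]
contact_force: [-0.2, -0.3, 0.2]
grip_width: 0.0004
```

Call:
send_rows([
  [0,-0.06,-0.2,0,0,0,0],
  [0,-0.13,-0.4,0,0,0,0],
  [0,-0.2,-0.6,0,0,0,0],
  [0,-0.265,-0.81,0,0,0,0],
  [0,-0.265,-0.81,0,0,0,0],
])

```text
clock: 7.62
tcp_pos: [0.4737, 0.1337, 0.2403]
orientation: [-3.114, 0.391, 0.002]
contact_force: [0.2, 0.0, -0.5]
grip_width: 0.0001
```

Call:
send_rows([
  [0,-0.06,-0.2,0,0,0,-0.035],
  [0,-0.13,-0.4,0,0,0,-0.07],
  [0,-0.2,-0.6,0,0,0,-0.105],
  [0,-0.265,-0.81,0,0,0,-0.14],
  [0,-0.265,-0.81,0,0,0,-0.153],
  [0,-0.265,-0.81,0,0,0,-0.153],
  [0,-0.265,-0.81,0,0,0,-0.153],
])

```text
clock: 8.2
tcp_pos: [0.4673, 0.2534, 0.2397]
orientation: [3.121, 0.346, -0.002]
contact_force: [0.1, -0.5, -0.1]
grip_width: -0.0001
```

```bash
python3 - <<'E'
from h import *
plan((.5111,.2161),15.5,-1,[87.6],off=.038)
E
```

```text
8.2 [0.4673 0.2534 0.2397] [ 0.1 -0.5 -0.1] yaw 12.639072608655278
87.6 [0.4632 0.2542] [0, -0.025, -0.011, 0.0, 0, 0, -0.003]
```

Now I'll descend to z≈0.117, shifting 3 mm back as I go.

Call:
send_rows([
  [0,-0.02,-0.01,0.2,0,0,0],
  [0,-0.02,-0.01,0.4,0,0,0],
  [0,-0.02,-0.01,0.6,0,0,0],
  [0,-0.02,-0.01,0.75,0,0,0],
  [0,-0.02,-0.01,0.815,0,0,0],
  [0,-0.02,-0.01,0.815,0,0,0],
  [0,-0.02,-0.01,0.815,0,0,0],
])

```text
clock: 8.78
tcp_pos: [0.4646, 0.2545, 0.1182]
orientation: [3.122, 0.347, -0.0]
contact_force: [1.0, 0.5, 0.6]
grip_width: 0.0
```

```bash
python3 - <<'E'
from h import *
d=grab('scene','scene3'); cv2.imwrite('pics/s3.png',cv2.resize(d['pixels'][130:230,280:420,::-1],None,fx=5,fy=5,interpolation=cv2.INTER_CUBIC))
plan((.5111,.2161),15.5,-1,[88,84]+list(range(80,-1,-5)))
E
```

```text
8.8333 [0.4651 0.2552 0.119 ] [0.4 0.1 0.6] yaw 12.712552393376907
88 [0.4824 0.2586] [0, 0.118, 0.003, 0.0, 0, 0, -0.004]
84 [0.4854 0.2605] [0, 0.14, -0.005, 0.0, 0, 0, 0.018]
80 [0.4886 0.2622] [0, 0.163, -0.011, 0.0, 0, 0, 0.04]
75 [0.4927 0.2639] [0, 0.193, -0.017, 0.0, 0, 0, 0.068]
70 [0.4969 0.2654] [0, 0.222, -0.02, 0.0, 0, 0, 0.096]
65 [0.5013 0.2664] [0, 0.252, -0.02, 0.0, 0, 0, 0.123]
60 [0.5057 0.2671] [0, 0.282, -0.018, 0.0, 0, 0, 0.151]
55 [0.5102 0.2674] [0, 0.311, -0.013, 0.001, 0, 0, 0.179]
50 [0.5146 0.2672] [0, 0.34, -0.006, 0.001, 0, 0, 0.207]
45 [0.5191 0.2667] [0, 0.368, 0.004, 0.001, 0, 0, 0.235]
40 [0.5235 0.2659] [0, 0.395, 0.016, 0.001, 0, 0, 0.262]
35 [0.5277 0.2646] [0, 0.422, 0.031, 0.001, 0, 0, 0.29]
30 [0.5319 0.263 ] [0, 0.446, 0.047, 0.001, 0, 0, 0.318]
25 [0.5359 0.261 ] [0, 0.469, 0.066, 0.001, 0, 0, 0.346]
20 [0.5397 0.2586] [0, 0.491, 0.087, 0.001, 0, 0, 0.373]
15 [0.5433 0.256 ] [0, 0.51, 0.109, 0.001, 0, 0, 0.401]
10 [0.5467 0.253 ] [0, 0.528, 0.134, 0.001, 0, 0, 0.429]
5 [0.5498 0.2498] [0, 0.543, 0.159, 0.001, 0, 0, 0.457]
0 [0.5525 0.2463] [0, 0.556, 0.186, 0.001, 0, 0, 0.485]
```

View pics/s3.png

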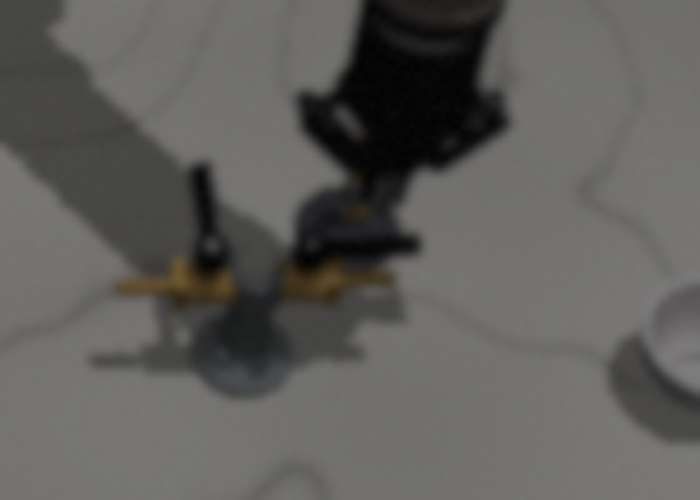

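The shut finger (around (385,195)) is on the robot side of the a-left lever, in front of the burner and clear of it. I'll sweep.

Call:
send_rows([
  [0,0.06,0,0.01,0,0,0],
  [0,0.118,0.003,0.01,0,0,0],
  [0,0.14,-0.005,0.01,0,0,0.018],
  [0,0.163,-0.011,0.01,0,0,0.04],
  [0,0.193,-0.017,0.01,0,0,0.068],
  [0,0.222,-0.02,0.01,0,0,0.096],
  [0,0.252,-0.02,0.01,0,0,0.123],
  [0,0.282,-0.018,0.01,0,0,0.151],
  [0,0.311,-0.013,0.01,0,0,0.179],
  [0,0.34,-0.006,0.01,0,0,0.207],
  [0,0.368,0.004,0.01,0,0,0.235],
  [0,0.395,0.016,0.01,0,0,0.262],
  [0,0.422,0.031,0.01,0,0,0.29],
  [0,0.446,0.047,0.01,0,0,0.318],
  [0,0.469,0.066,0.01,0,0,0.346],
  [0,0.491,0.087,0.01,0,0,0.373],
  [0,0.51,0.109,0.01,0,0,0.401],
  [0,0.528,0.134,0.01,0,0,0.429],
  [0,0.543,0.159,0.01,0,0,0.457],
  [0,0.543,0.159,0.01,0,0,0.457],
])

```text
clock: 10.5
tcp_pos: [0.5503, 0.2521, 0.1174]
orientation: [-2.579, 1.789, -0.004]
contact_force: [-0.6, 3.8, 1.5]
grip_width: 0.0002
```

```bash
python3 - <<'E'
from h import *
plan((.5111,.2161),15.5,-1,[5,2,0,-2])
E
```

```text
10.5 [0.5503 0.2521 0.1174] [-0.6  3.8  1.5] yaw -69.50585020576041
5 [0.5498 0.2498] [0, 0.013, 0.009, -0.0, 0, 0, -0.0]
2 [0.5515 0.2477] [0, 0.03, 0.003, 0.0, 0, 0, 0.017]
0 [0.5525 0.2463] [0, 0.042, -0.0, 0.0, 0, 0, 0.028]
-2 [0.5536 0.2448] [0, 0.053, -0.003, 0.0, 0, 0, 0.039]
```

Call:
send_rows([
  [0,0.013,0.003,0,0,0,0.01],
  [0,0.03,0.002,0,0,0,0.02],
  [0,0.042,0,0,0,0,0.028],
  [0,0.042,0,0,0,0,0.028],
])

```text
clock: 10.83
tcp_pos: [0.5525, 0.2465, 0.1172]
orientation: [-2.501, 1.895, -0.001]
contact_force: [0.9, 5.5, 2.2]
grip_width: 0.0
```

Call:
send_rows([
  [0,0.012,0,0,0,0,0.003],
  [0,0.025,0,0,0,0,0.006],
  [0,0.035,0,0,0,0,0.006],
  [0,0.035,0,0,0,0,0.006],
])

```text
clock: 11.17
tcp_pos: [0.5528, 0.246, 0.1173]
orientation: [-2.485, 1.911, 0.006]
contact_force: [-0.5, 13.9, 1.5]
grip_width: -0.0001
```

The force rose to 14 N with almost no travel, so the lever is at its stop. I'll back off and lift.

Call:
send_rows([
  [0,-0.08,0,0,0,0,0],
  [0,-0.2,0,0,0,0,0],
  [0,-0.2,0,-0.1,0,0,0],
  [0,-0.2,0,-0.3,0,0,0],
  [0,-0.2,0,-0.55,0,0,0],
  [0,-0.2,0,-0.8,0,0,0],
  [0,-0.4,0,-0.8,0,0,0],
  [0,-0.6,0,-0.8,0,0,0],
  [0,-0.8,0,-0.8,0,0,0],
  [0,-1,0,-0.8,0,0,0],
  [0,-1,0,-0.8,0,0,0],
  [0,-1,0,-0.8,0,0,0],
])

```text
clock: 12.17
tcp_pos: [0.5144, 0.386, 0.2347]
orientation: [2.485, -1.915, 0.002]
contact_force: [0.9, -0.4, -0.4]
grip_width: -0.0
```

```bash
python3 - <<'E'
from h import *
d=grab('top','top4'); cv2.imwrite('pics/t4.png',cv2.resize(d['pixels'][165:255,170:360,::-1],None,fx=4.2,fy=4.2,interpolation=cv2.INTER_CUBIC))
o=r.get_obs(); print(o['clock'],o['tcp_pos'],o['contact_force'])
E
```

```text
12.2167 [0.5150894  0.38397422 0.23540393] [-0.60338551 -1.20941282  0.35300856]
```

View pics/t4.png

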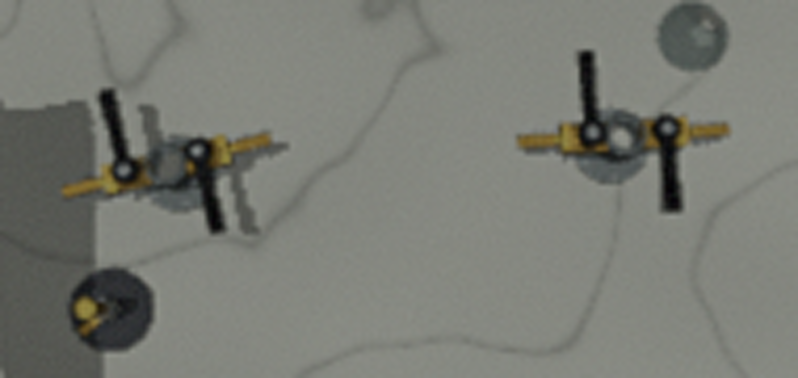

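All four levers are square across their nozzles: a-left (124,170)→(107,92), parallel to a-right; b-right (667,128)→(672,210), parallel to b-left. The burner and flask have not moved.

```bash
python3 -c "
from bench import r
print(r.hand_in())"
```

```text
the job is handed in; nothing more can be done
None
```

I pushed both open taps (b right and a left) shut with the closed fingertip, without gripping either lever, and handed the job in. No verdict was reported.

- **At the stops:** on each lever the contact force rose from about 4–6 N to about 14–15 N with under 1 mm of further travel, which I took as the lever reaching its stop.
- **Last top picture:** after I backed off and lifted clear, it showed all four levers square across their nozzles. On each turret the two levers were parallel to within about 2°.
- **Surroundings:** the burner and flask stood at the same pixels as at the start, and the arm was clear with contact force near zero. I did not re-measure the other loose objects, but the tool passed well above them.
- **Time:** the robot clock read about 12.2 s.

No check failed. Under load the tool sat about 2.5 mm off its commanded position, and I corrected for that during the push.

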